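# Swap bottles and flasks back to their own colour-coded saucers

### The arm

A 6-joint arm with a two-finger parallel gripper is mounted at the origin on a cart in front of the work surface, level with it; the furniture and walls round the work are solid. World frame = base frame: x ahead of the robot, y to its left, z up, the work surface at z = 0. Lengths are in m, angles in rad, forces in N, time in s.
With the tool pointing down it reaches from about 0.35 to 0.775 m from the base axis. Payload 5.5 kg.
Tool frame: the origin (TCP) lies at the very end of the fingers, on their centre line; the grasp point (between the pads) lies 19 mm behind it; z points along the fingers, y is the line along which they close (so a half turn about z gives the same grasp; the last joint's range is limited). The gripper opens to 85 mm and grips with 20 to 120 N. Pads are 22 mm wide; open, the fingers measure 114 mm over their backs; the gripper's body (76 mm by 85 mm) begins 54 mm behind the grasp point. The pads swing forward as they close: fully open they stand 13 mm farther back than shut.
Start: joints at [-1.49, 0.313, 0.046, 1.304, 0, 1.431], TCP at [0.126, -0.561, 0.231] pointing down, gripper open.
Joint ranges: [-2.76, 2.76], [-0.86, 1.69], [-1.03, 1.26], [-2.2, 2.34], [-1.47, 1.5], [-3.14, 3.14]. Speed limits (rad/s): [2.57, 2.57, 3.14, 3.14, 3.14, 3.14].

### API

Orientations are given as a unit quaternion [w, x, y, z].
In Python, from workcell import get_state, read_camera, hand_in gives the robot as it stands.
- The arm moves only by the tool send_rows, never from a script. Its argument "increments" is a list of rows, each an object of numbers: "dx", "dy", "dz": the shift along the world's x, y, z in units of 25 mm (1.0 is 25 mm); "roll": the turn about the world's z in units of 8 degrees (1.0 is 8 degrees); "claw": the opening, from -1 (shut) to 1 (fully open). In form: [{"dx": .., "dy": .., "dz": .., "roll": .., "claw": ..}, ...]. A call has exactly 5 rows; each row is the pose to reach, as a shift and turn from the pose commanded when the call began; what a row does not reach only later rows make up. A row lasts 1/8 s, in which the tool goes at most 62.5 mm and 10.7 degrees, less where a joint would pass 70% of its speed; a pose out of reach is approached as far as the arm can. A call with a gripper value outside its range is refused whole. The fingers move at their own pace and stop on an object; "grip_force" is the grip in N (left out, the last holds). Time passes only in rows, so rows that repeat a pose let the fingers close, or fill a call up. It gives the time, the measured TCP pose, the force, the opening and the grip force at its end, in the units of the state.
- get_state(): the state, without advancing time (a new reading comes with each control period).
- read_camera(name): name is "scene" or "top"; returns a dict with "image" (400x640x3 uint8, blue, green, red), "fx", "fy", "cx", "cy" (pixels), "dist_coeffs" ([k1, k2, p1, p2, k3] as OpenCV has them; the pictures are not rectified), "world_to_cam" (4x4, takes a point from world to camera coordinates). Camera axes: x right, y up, looking along -z (the intrinsics and any distortion apply to the point x, -y, -z); pixel columns grow to the right and rows downward; lengths in m; the calibration is good to about 2 mm. A picture is of the moment at which its call begins. There is no depth.
- hand_in(): hands the job in; it is judged then, once.
The state is a dict: "clock": time; "joint_pos": joint angles; "qvel": joint speeds; "tau": joint torques, N m; "tcp_pos": TCP position; "orientation": TCP orientation; "wrist_force": force on the tool from outside, world axes, zero at the start; "ft_torque": the same for the moment, N m; "finger_gap": finger opening in m; "grip_force": force on a finger pad.
Only numpy, scipy, OpenCV 4.12 (cv2) and the standard library are available. Lean on these libraries where they do the work, as an engineer would, in place of code of your own. Each camera call takes 0.05 s, during which the arm holds its last target. There are 200 camera calls.

### The job

The two reagent bottles and the two flasks have been put on each other's saucers. Swap them round so that each stands upright in the middle of the saucer of its own colour (purple contents on purple, blue-capped bottle on blue, pink flask on pink, yellow flask on yellow), parking one on the empty grey saucer or a clear bit of bench whenever you need room. Keep them upright as you carry them, and leave the timer where it stands.

Things in the scene. Friction and masses are not known exactly. Their poses are not given: they have to be found in the camera images.
- stain_bottle: Small round reagent bottle with purple contents and a red screw cap, 46 mm diameter, 105 mm high, about 0.16 kg. The cap (35 mm diameter, from 89 to 105 mm above the underside, fixed on) is the grip. Starts upright on a saucer (look-alikes standing far off on the bare bench do not count). Origin: centre of its underside; z up its axis.
- buffer_bottle: Larger round reagent bottle of clear, nearly colourless glass with a blue label and a blue screw cap, 68 mm diameter, 158 mm high, about 0.5 kg. The cap (46 mm diameter, from 134 to 158 mm above the underside, fixed on) is the grip. Starts upright on a saucer (look-alikes standing far off on the bare bench do not count). Origin: centre of its underside; z up its axis.
- small_flask: Small conical flask with pink contents and a white cotton plug, 60 mm diameter at the base, 107 mm high, about 0.16 kg. The plug (27 mm diameter, from 80 to 107 mm above the underside, fixed in, firm) is the grip. Starts upright on a saucer (look-alikes standing far off on the bare bench do not count). Origin: centre of its underside; z up its axis.
- large_flask: Larger conical flask with yellow contents and a white cotton plug, 82 mm diameter at the base, 144 mm high, about 0.16 kg. The plug (36 mm diameter, from 108 to 144 mm above the underside, fixed in, firm) is the grip. Starts upright on a saucer (look-alikes standing far off on the bare bench do not count). Origin: centre of its underside; z up its axis.
- saucer_purple: Purple saucer fixed to the bench, round, 120 mm across at the rim and 8 mm high overall: flat floor 4 mm above the bench, about 106 mm across, with a low rim 4 mm above the floor. Origin: centre of its underside, on the bench; z up. Home of the bottle with purple contents.
- saucer_blue: Blue saucer fixed to the bench, round, 120 mm across at the rim and 8 mm high overall: flat floor 4 mm above the bench, about 106 mm across, with a low rim 4 mm above the floor. Origin: centre of its underside, on the bench; z up. Home of the bottle with the blue cap.
- saucer_pink: Pink saucer fixed to the bench, round, 120 mm across at the rim and 8 mm high overall: flat floor 4 mm above the bench, about 106 mm across, with a low rim 4 mm above the floor. Origin: centre of its underside, on the bench; z up. Home of the flask with pink contents.
- saucer_yellow: Yellow saucer fixed to the bench, round, 120 mm across at the rim and 8 mm high overall: flat floor 4 mm above the bench, about 106 mm across, with a low rim 4 mm above the floor. Origin: centre of its underside, on the bench; z up. Home of the flask with yellow contents.
- saucer_grey: Grey saucer fixed to the bench, round, 120 mm across at the rim and 8 mm high overall: flat floor 4 mm above the bench, about 106 mm across, with a low rim 4 mm above the floor. Origin: centre of its underside, on the bench; z up. The spare: empty at the start, free for parking.
- bench_timer: White bench timer standing loose among the saucers, 46 x 66 x 58 mm (x, y, height), a bystander to be left alone. Origin: centre of its underside; z up.

How it is judged:
At the end, for the whole second after the job is handed in: Each bottle and flask stands released, at rest and upright (within about 6 degrees) on the floor of the saucer of its own colour, its centre within 15 mm of the saucer's centre (horizontal distance between stain_bottle and saucer_purple below 0.015 m and height (world z) of each of stain_bottle, buffer_bottle, small_flask, large_flask below 0.01 m and angle between each of stain_bottle, buffer_bottle, small_flask, large_flask's own z axis and vertical below 0.1 rad and linear speed of each of stain_bottle, buffer_bottle, small_flask, large_flask below 0.02 m/s and horizontal distance between buffer_bottle and saucer_blue below 0.015 m and horizontal distance between small_flask and saucer_pink below 0.015 m and horizontal distance between large_flask and saucer_yellow below 0.015 m); the robot touches nothing.
It fails at once if a bottle or flask is tipped over (more than 35 degrees) (angle between any of stain_bottle, buffer_bottle, small_flask, large_flask's own z axis and vertical above 0.6 rad).
It fails at once if the bench timer is pushed more than 20 mm from its place (distance of bench_timer from where it was at the start of the episode above 0.02 m).
It also fails if it takes over 152 s, if anything falls off the work surface, if the arm or the gripper's body presses on something with over 40 N, if the wrist force passes 120 N, or if a joint passes its speed limit or range.

## Working session

There is one attempt and no reset: what is moved stays moved. The work goes in short steps, Python scripts to look and compute and a tool call to move; the robot and the scene stay as the last step left them, time stands still between calls to the robot, and variables do not carry over. Pictures are saved under pics/ and viewed, at most 14 in all, crops included, and the job is handed in when it is done.

Besides the shell and the picture viewer there is one more tool, called after "Emit:" by a JSON object that holds its "name" and its "arguments". send_rows: Moves the arm, as the interface text tells. Its arguments: {"type":"object","properties":{"increments":{"type":"array","items":{"type":"object","properties":{"dx":{"type":"number"},"dy":{"type":"number"},"dz":{"type":"number"},"roll":{"type":"number"},"claw":{"type":"number"}}}},"grip_force":{"type":"number"}},"required":["increments"]}

```bash
mkdir -p pics
python3 - <<'E'
from workcell import get_state, read_camera
import cv2,pickle
s=get_state();print(s)
for n in("scene","top"):
    c=read_camera(n);pickle.dump(c,open(n+".pkl","wb"));cv2.imwrite(f"pics/{n}0.png",c["image"])
    print({k:v for k,v in c.items() if k!="image"})
E
```

```text
{'clock': 0.0, 'joint_pos': array([-1.48963262e+00,  3.13990975e-01,  4.49653710e-02,  1.30360303e+00,
       -3.37569884e-05,  1.43120071e+00]), 'qvel': array([ 0.00150987, -0.00011151, -0.00171891,  0.0006008 , -0.00057438,
        0.00096157]), 'tau': array([-8.57397099e-04, -4.80630612e+01,  2.98532617e+01,  1.95544615e-02,
       -2.87276007e-04, -1.21973343e-06]), 'tcp_pos': array([ 0.12584856, -0.56052558,  0.23040868]), 'orientation': array([-9.16256710e-04,  9.93913928e-01,  1.10155632e-01,  9.89124170e-06]), 'wrist_force': array([0.29652083, 0.49071107, 0.00850276]), 'ft_torque': array([ 0.02498064, -0.04459918, -0.00019192]), 'grip_force': 0.0, 'finger_gap': 0.08555575995547005}
{'fx': 482.68470598863917, 'fy': 482.68470598863917, 'cx': 324.856457342036, 'cy': 198.18806699634777, 'dist_coeffs': array([-0.02524857,  0.        ,  0.        ,  0.        ,  0.        ]), 'world_to_cam': array([[-0.44406644, -0.89561716,  0.02597893,  0.22810033],
       [ 0.47220604, -0.20929207,  0.85628166, -0.28914894],
       [-0.76146337,  0.39251336,  0.51585541, -0.86949046],
       [ 0.        ,  0.        ,  0.        ,  1.        ]])}
{'fx': 423.1936262404241, 'fy': 423.1936262404241, 'cx': 321.76784226127506, 'cy': 207.74970897295995, 'dist_coeffs': array([-0.02841798,  0.        ,  0.        ,  0.        ,  0.        ]), 'world_to_cam': array([[ 0.02803935, -0.99948394,  0.01567348, -0.01490683],
       [ 0.99032653,  0.02990723,  0.13549509, -0.537124  ],
       [-0.13589392,  0.01172267,  0.99065404, -1.00345978],
       [ 0.        ,  0.        ,  0.        ,  1.        ]])}
```

View pics/top0.png

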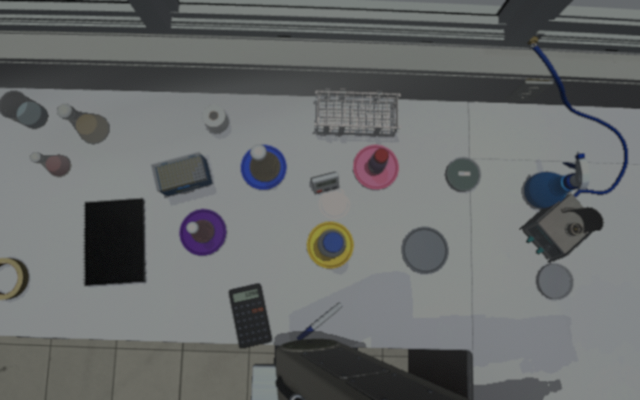

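View pics/scene0.png

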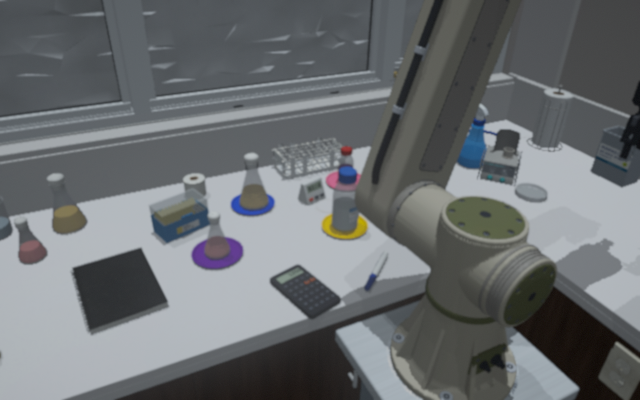

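The top view shows the purple saucer at (203,232) holding the pink flask, and blue at (264,167) holding the yellow flask. Pink at (376,167) holds the red-capped bottle, and yellow at (330,245) holds the blue-capped bottle. Grey at (425,250) is empty, and the timer is at (325,182).

```bash
cat > h.py <<'E'
import numpy as np,cv2
def ray(c,px,z):
    K=np.array([[c["fx"],0,c["cx"]],[0,c["fy"],c["cy"]],[0,0,1]])
    u=cv2.undistortPoints(np.float64(px).reshape(-1,1,2),K,c["dist_coeffs"]).reshape(-1,2)
    R=c["world_to_cam"][:3,:3];t=c["world_to_cam"][:3,3];o=-R.T@t
    d=np.c_[u[:,0],-u[:,1],-np.ones(len(u))]@R
    return o+d*((z-o[2])/d[:,2])[:,None]
def circ(p):
    from scipy.optimize import least_squares
    r=least_squares(lambda q:np.hypot(p[:,0]-q[0],p[:,1]-q[1])-q[2],[*p[:,:2].mean(0),.06],loss="soft_l1",f_scale=.001)
    return r.x
def proj(c,P):
    p=c["world_to_cam"]@np.r_[P,1];K=np.array([[c["fx"],0,c["cx"]],[0,c["fy"],c["cy"]],[0,0,1]])
    return cv2.projectPoints(np.float64([[p[0],-p[1],-p[2]]]),np.zeros(3),np.zeros(3),K,c["dist_coeffs"])[0].ravel()
E
python3 - <<'E'
from h import *;import pickle
c=pickle.load(open("top.pkl","rb"));im=c["image"];hsv=cv2.cvtColor(im,cv2.COLOR_BGR2HSV)
S={"purple":(203,232),"blue":(264,167),"pink":(376,167),"yellow":(330,245),"grey":(425,250)}
for n,(x,y) in S.items():
    g=[] ; 
    # outward rays: outermost strong gradient between 17 and 28 px
    lab=cv2.cvtColor(im,cv2.COLOR_BGR2LAB).astype(float)
    for a in np.linspace(0,2*np.pi,120,endpoint=False):
        r=np.arange(17,29,.25)
        mx=(x+r*np.cos(a)).astype(np.float32)[None];my=(y+r*np.sin(a)).astype(np.float32)[None]
        v=cv2.remap(lab.astype(np.float32),mx,my,cv2.INTER_LINEAR)[0]
        d=np.linalg.norm(v[4:]-v[:-4],axis=1); k=np.argmax(d)
        g.append((x+r[k+2]*np.cos(a),y+r[k+2]*np.sin(a)))
    q=circ(ray(c,g,.008)); print(n,q.round(4),proj(c,[q[0],q[1],.008]).round(1))
big=cv2.resize(im[135:275,170:450],None,fx=2.85,fy=2.85,interpolation=cv2.INTER_CUBIC);cv2.imwrite("pics/crop0.png",big)
s=pickle.load(open("scene.pkl","rb"))["image"]
cv2.imwrite("pics/crop1.png",cv2.resize(s[130:280,180:390],None,fx=3.8,fy=3.8,interpolation=cv2.INTER_CUBIC))
E
```

```text
purple [0.4714 0.2968 0.0583] [202.6 231.9]
blue [0.6422 0.153  0.0585] [263.2 166.9]
pink [ 0.6508 -0.1339  0.0592] [375.3 167. ]
yellow [ 0.4494 -0.0233  0.0571] [330.2 244.5]
grey [ 0.4424 -0.2596  0.0591] [424.3 249.9]
```

View pics/crop0.png

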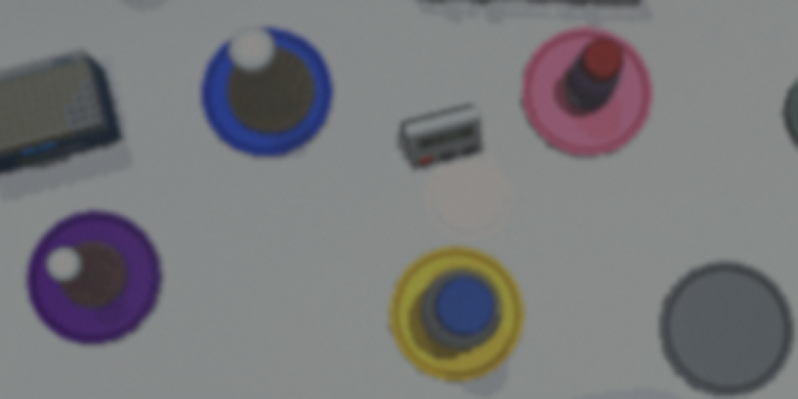

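View pics/crop1.png

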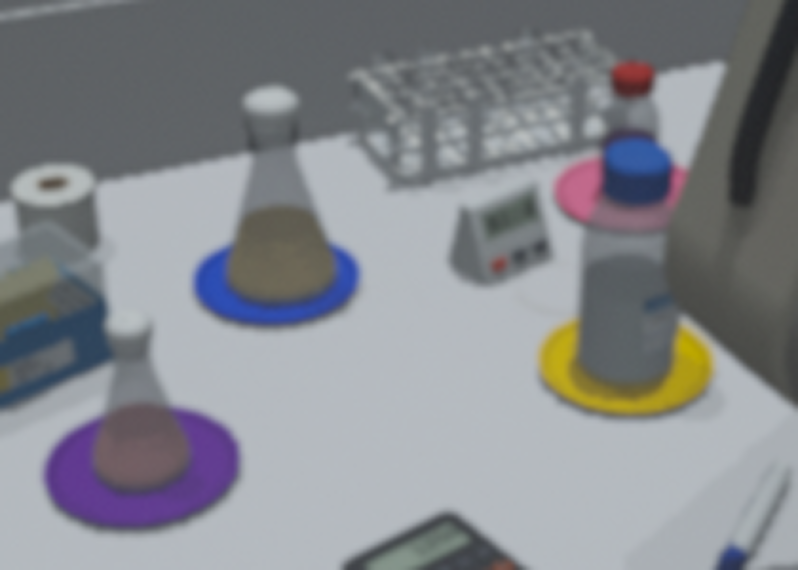

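The crops are clear. Plug and cap tops in crop0: pink flask (64,264), yellow flask (251,46), red cap (604,57), blue cap (468,303). The same tops in crop1: (130,325), (271,98), (633,72), (637,150).

Run:
```python
from h import *;import pickle
c=pickle.load(open("top.pkl","rb"));s=pickle.load(open("scene.pkl","rb"))
for n,a,b,z in[("small",(64,264),(130,322),.111),("large",(251,46),(271,98),.148),("stain",(604,57),(633,72),.109),("buffer",(468,303),(637,150),.162)]:
    pa=(np.array(a)+.5)/2.85-.5+[170,135];pb=(np.array(b)+.5)/3.8-.5+[180,130]
    p=ray(c,[pa],z)[0];q=ray(s,[pb],z)[0];print(n,p.round(4),q.round(4))
for n,a,z in[("timer1",(478,104),.058),("timer2",(403,125),.058),("timer3",(481,148),.0),("timer4",(412,166),0)]:
    pa=(np.array(a)+.5)/2.85-.5+[170,135];print(n,ray(c,[pa],z)[0].round(4))
# rack/box tall obstacles
print(ray(c,[(314,92),(398,135)],.06).round(3), ray(c,[(152,160),(212,185)],.05).round(3), ray(c,[(462,175)],.02).round(3))
```

```text
small [0.4737 0.2934 0.111 ] [0.4677 0.2965 0.111 ]
large [0.6459 0.1484 0.148 ] [0.6401 0.1506 0.148 ]
stain [ 0.6565 -0.1345  0.109 ] [ 0.6523 -0.1329  0.109 ]
buffer [ 0.4492 -0.0257  0.162 ] [ 0.4533 -0.0245  0.162 ]
timer1 [ 0.6255 -0.0346  0.058 ]
timer2 [0.6052 0.029  0.058 ]
timer3 [ 0.5984 -0.0409  0.    ]
timer4 [0.58   0.0206 0.    ]
[[ 0.826  0.029  0.06 ]
 [ 0.721 -0.182  0.06 ]] [[0.641 0.422 0.05 ]
 [0.583 0.27  0.05 ]] [[ 0.635 -0.354  0.02 ]]
```

Emit:
{"name": "send_rows", "arguments": {"increments": [{"dx": 0.5,"dy": 1,"dz": 0,"roll": 1.2,"claw": 1},{"dx": 1.5,"dy": 2.6,"roll": 2.5,"claw": 1},{"dx": 2.6,"dy": 4.3,"roll": 3.8,"claw": 1},{"dx": 3.7,"dy": 6.1,"roll": 5.1,"claw": 1},{"dx": 4.8,"dy": 7.9,"roll": 6.4,"claw": 1}], "grip_force": 50}}

```text
schema error: expected keys dx, dy, dz, roll, claw
```

Emit:
{"name": "send_rows", "arguments": {"increments": [{"dx": 1.1,"dy": 1.8,"dz": 0,"roll": 1.3,"claw": 1},{"dx": 2.2,"dy": 3.6,"roll": 2.6,"claw": 1},{"dx": 3.3,"dy": 5.4,"roll": 3.9,"claw": 1},{"dx": 4.4,"dy": 7.2,"roll": 5.2,"claw": 1},{"dx": 5.5,"dy": 9,"roll": 6.5,"claw": 1}]}}

```text
schema error: expected keys dx, dy, dz, roll, claw
```

Emit:
{"name": "send_rows", "arguments": {"increments": [{"dx": 0.8,"dy": 1.4,"dz": 0,"roll": 1.3,"claw": 1},{"dx": 1.6,"dy": 2.8,"roll": 2.6,"claw": 1},{"dx": 2.2,"dy": 3.7,"roll": 3.9,"claw": 1},{"dx": 2.7,"dy": 4.5,"roll": 5.2,"claw": 1},{"dx": 2.7,"dy": 4.5,"roll": 6.5,"claw": 1}]}}

```text
schema error: expected keys dx, dy, dz, roll, claw
```

All keys are required in every row, so I'll resend with them.

Emit:
{"name": "send_rows", "arguments": {"increments": [{"dx": 0.5,"dy": 1,"dz": 0,"roll": 1.2,"claw": 1},{"dx": 1.5,"dy": 2.6,"dz": 0,"roll": 2.5,"claw": 1},{"dx": 2.6,"dy": 4.3,"dz": 0,"roll": 3.8,"claw": 1},{"dx": 3.7,"dy": 6.1,"dz": 0,"roll": 5.1,"claw": 1},{"dx": 4.8,"dy": 7.9,"dz": 0,"roll": 6.4,"claw": 1}], "grip_force": 50}}

```text
clock: 0.72
tcp_pos: [0.2464, -0.3619, 0.231]
orientation: [-0.0, 0.847, 0.531, 0.0]
wrist_force: [-0.2, 0.4, 0.7]
finger_gap: 0.0855
grip_force: 0.0
```

Emit:
{"name": "send_rows", "arguments": {"increments": [{"dx": 1.1,"dy": 1.8,"dz": 0,"roll": 1.3,"claw": 1},{"dx": 2.2,"dy": 3.6,"dz": 0,"roll": 2.6,"claw": 1},{"dx": 3.3,"dy": 5.4,"dz": 0,"roll": 3.9,"claw": 1},{"dx": 4.4,"dy": 7.2,"dz": 0,"roll": 5.2,"claw": 1},{"dx": 5.5,"dy": 9,"dz": 0,"roll": 6.5,"claw": 1}]}}

```text
clock: 1.35
tcp_pos: [0.3839, -0.1369, 0.2312]
orientation: [0.0, 0.529, 0.849, 0.0]
wrist_force: [0.8, -0.7, -0.2]
finger_gap: 0.0854
grip_force: 0.0
```

Emit:
{"name": "send_rows", "arguments": {"increments": [{"dx": 0.8,"dy": 1.4,"dz": 0,"roll": 1.3,"claw": 1},{"dx": 1.6,"dy": 2.8,"dz": 0,"roll": 2.6,"claw": 1},{"dx": 2.2,"dy": 3.7,"dz": 0,"roll": 3.9,"claw": 1},{"dx": 2.7,"dy": 4.5,"dz": 0,"roll": 5.2,"claw": 1},{"dx": 2.7,"dy": 4.5,"dz": 0,"roll": 6.5,"claw": 1}]}}

```text
clock: 1.98
tcp_pos: [0.4513, -0.0247, 0.2308]
orientation: [-0.0, 0.102, 0.995, 0.0]
wrist_force: [0.2, 0.0, -0.5]
finger_gap: 0.0857
grip_force: 0.0
```

Emit:
{"name": "send_rows", "arguments": {"increments": [{"dx": 0,"dy": 0,"dz": -1,"roll": 1,"claw": 1},{"dx": 0,"dy": 0,"dz": -2,"roll": 1.5,"claw": 1},{"dx": 0,"dy": 0,"dz": -3,"roll": 1.5,"claw": 1},{"dx": 0,"dy": 0,"dz": -3.7,"roll": 1.5,"claw": 1},{"dx": 0,"dy": 0,"dz": -4,"roll": 1.5,"claw": 1}]}}

```text
clock: 2.6
tcp_pos: [0.4499, -0.0258, 0.1301]
orientation: [-0.001, 0.001, 1.0, 0.0]
wrist_force: [-0.5, 0.0, 0.2]
finger_gap: 0.0854
grip_force: 0.0
```

Emit:
{"name": "send_rows", "arguments": {"increments": [{"dx": 0,"dy": 0,"dz": 0,"roll": 0,"claw": 0.5},{"dx": 0,"dy": 0,"dz": 0,"roll": 0,"claw": 0.2},{"dx": 0,"dy": 0,"dz": 0,"roll": 0,"claw": -0.2},{"dx": 0,"dy": 0,"dz": 0,"roll": 0,"claw": -1},{"dx": 0,"dy": 0,"dz": 0,"roll": 0,"claw": -1}]}}

```text
clock: 3.22
tcp_pos: [0.4518, -0.0258, 0.1324]
orientation: [0.001, 0.001, 1.0, 0.0]
wrist_force: [-0.4, 2.5, 6.0]
finger_gap: 0.0445
grip_force: 50.9
```

Run:
```python
from workcell import *
import cv2
s=get_state();print(s)
c=read_camera("scene");cv2.imwrite("pics/g1.png",cv2.resize(c["image"][100:260,240:440],None,fx=3.5,fy=3.5))
```

```text
{'clock': 3.225, 'joint_pos': array([-0.23553803,  0.13444052, -0.43482113,  0.99946847,  0.00117754,
       -0.23324775]), 'qvel': array([-0.00192747, -0.00028661, -0.0010884 , -0.00064852, -0.00090921,
        0.00238055]), 'tau': array([-1.18471507e+00, -3.27597678e+01,  2.57639229e+01, -4.97811399e-01,
       -8.58836565e-01, -1.10233281e-02]), 'tcp_pos': array([ 0.4517551 , -0.02578276,  0.13242958]), 'orientation': array([1.14159960e-03, 1.14453181e-03, 9.99998638e-01, 3.32729144e-04]), 'wrist_force': array([-0.42091891,  2.48612669,  6.04999155]), 'ft_torque': array([0.6784423 , 0.09272851, 0.00091624]), 'grip_force': 50.929449336873596, 'finger_gap': 0.044483284223579056}
```

View pics/g1.png

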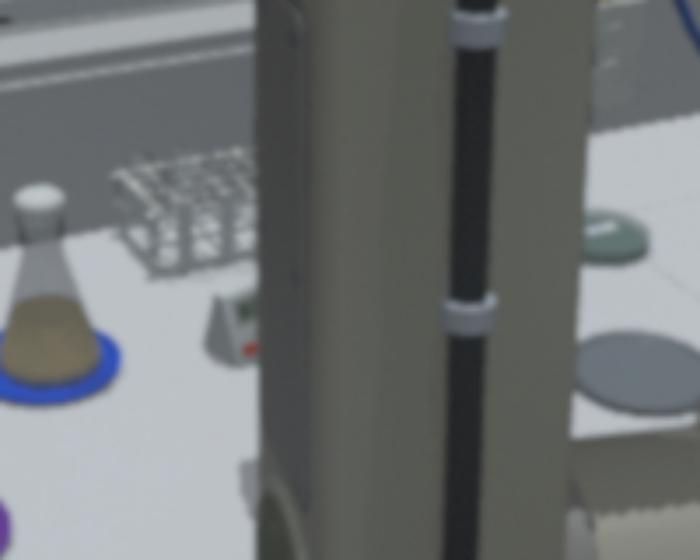

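The arm hides the cap in this view, which shows only the yellow flask, timer and grey saucer. The 44.5 mm gap at 51 N still fits the 46 mm cap, so I'll lift and carry to grey.

Emit:
{"name": "send_rows", "arguments": {"increments": [{"dx": 0,"dy": 0,"dz": 0.3,"roll": 0,"claw": -1},{"dx": 0,"dy": 0,"dz": 0.8,"roll": 0,"claw": -1},{"dx": 0,"dy": 0,"dz": 1.3,"roll": 0,"claw": -1},{"dx": 0,"dy": 0,"dz": 1.6,"roll": 0,"claw": -1},{"dx": 0,"dy": 0,"dz": 1.6,"roll": 0,"claw": -1}]}}

```text
clock: 3.9
tcp_pos: [0.4515, -0.0263, 0.1721]
orientation: [0.001, 0.001, 1.0, -0.0]
wrist_force: [0.5, -0.4, -5.3]
finger_gap: 0.0443
grip_force: 51.5
```

Emit:
{"name": "send_rows", "arguments": {"increments": [{"dx": 0,"dy": -0.4,"dz": 0,"roll": 0,"claw": -1},{"dx": -0.1,"dy": -1.2,"dz": 0,"roll": 0,"claw": -1},{"dx": -0.1,"dy": -2.4,"dz": 0,"roll": 0,"claw": -1},{"dx": -0.2,"dy": -3.6,"dz": 0,"roll": 0,"claw": -1},{"dx": -0.2,"dy": -4.8,"dz": 0,"roll": 0,"claw": -1}]}}

```text
clock: 4.53
tcp_pos: [0.4452, -0.1474, 0.1708]
orientation: [-0.001, 0.001, 1.0, 0.0]
wrist_force: [1.1, 0.3, -4.2]
finger_gap: 0.0444
grip_force: 51.8
```

Emit:
{"name": "send_rows", "arguments": {"increments": [{"dx": 0,"dy": -1.2,"dz": 0,"roll": 0,"claw": -1},{"dx": -0.1,"dy": -2.4,"dz": 0,"roll": 0,"claw": -1},{"dx": -0.1,"dy": -3.5,"dz": 0,"roll": 0,"claw": -1},{"dx": -0.2,"dy": -4.3,"dz": 0,"roll": 0,"claw": -1},{"dx": -0.2,"dy": -4.6,"dz": 0,"roll": 0,"claw": -1}]}}

```text
clock: 5.15
tcp_pos: [0.4404, -0.2621, 0.1709]
orientation: [-0.0, 0.002, 1.0, 0.0]
wrist_force: [-0.7, -0.2, -4.7]
finger_gap: 0.0444
grip_force: 51.9
```

Emit:
{"name": "send_rows", "arguments": {"increments": [{"dx": 0,"dy": 0,"dz": -0.5,"roll": 0,"claw": -1},{"dx": 0,"dy": 0,"dz": -1,"roll": 0,"claw": -1},{"dx": 0,"dy": 0,"dz": -1.35,"roll": 0,"claw": -1},{"dx": 0,"dy": 0,"dz": -1.5,"roll": 0,"claw": -1},{"dx": 0,"dy": 0,"dz": -1.58,"roll": 0,"claw": -1}]}}

```text
clock: 5.78
tcp_pos: [0.4412, -0.2604, 0.1325]
orientation: [0.0, 0.001, 1.0, 0.0]
wrist_force: [-2.3, 4.7, 9.9]
finger_gap: 0.0447
grip_force: 53.9
```

Emit:
{"name": "send_rows", "arguments": {"increments": [{"dx": 0,"dy": 0,"dz": -0.02,"roll": 0,"claw": -1},{"dx": 0,"dy": 0,"dz": -0.02,"roll": 0,"claw": 0.3},{"dx": 0,"dy": 0,"dz": -0.02,"roll": 0,"claw": 0.6},{"dx": 0,"dy": 0,"dz": -0.02,"roll": 0,"claw": 1},{"dx": 0,"dy": 0,"dz": -0.02,"roll": 0,"claw": 1}]}}

```text
clock: 6.4
tcp_pos: [0.441, -0.2613, 0.1314]
orientation: [0.0, 0.001, 1.0, -0.0]
wrist_force: [-0.2, -0.7, 0.8]
finger_gap: 0.0854
grip_force: 0.0
```

Emit:
{"name": "send_rows", "arguments": {"increments": [{"dx": 0,"dy": 0,"dz": 0.6,"roll": 0,"claw": 1},{"dx": 0,"dy": 0,"dz": 1.6,"roll": 0,"claw": 1},{"dx": 0,"dy": 0,"dz": 2.6,"roll": 0,"claw": 1},{"dx": 0,"dy": 0,"dz": 3.5,"roll": 0,"claw": 1},{"dx": 0,"dy": 0,"dz": 4,"roll": 0,"claw": 1}]}}

```text
clock: 7.02
tcp_pos: [0.4415, -0.2616, 0.2335]
orientation: [0.001, 0.001, 1.0, -0.001]
wrist_force: [-0.1, -0.4, 0.0]
finger_gap: 0.0856
grip_force: 0.0
```

Emit:
{"name": "send_rows", "arguments": {"increments": [{"dx": 0.5,"dy": 1,"dz": 0,"roll": 0,"claw": 1},{"dx": 1.5,"dy": 3,"dz": 0,"roll": 0,"claw": 1},{"dx": 2.5,"dy": 5,"dz": 0,"roll": 0,"claw": 1},{"dx": 3.5,"dy": 7,"dz": 0,"roll": 0,"claw": 1},{"dx": 4.5,"dy": 9,"dz": 0,"roll": 0,"claw": 1}]}}

```text
clock: 7.65
tcp_pos: [0.554, -0.0345, 0.2316]
orientation: [0.0, 0.001, 1.0, -0.0]
wrist_force: [0.6, -0.5, -0.2]
finger_gap: 0.0851
grip_force: 0.0
```

Emit:
{"name": "send_rows", "arguments": {"increments": [{"dx": 1,"dy": 2,"dz": 0,"roll": 0,"claw": 1},{"dx": 2,"dy": 4,"dz": 0,"roll": 0,"claw": 1},{"dx": 3,"dy": 6,"dz": 0,"roll": 0,"claw": 1},{"dx": 3.6,"dy": 7.2,"dz": 0,"roll": 0,"claw": 1},{"dx": 3.6,"dy": 7.4,"dz": 0,"roll": 0,"claw": 1}]}}

```text
clock: 8.28
tcp_pos: [0.6438, 0.1511, 0.2305]
orientation: [-0.0, -0.0, 1.0, 0.0]
wrist_force: [0.0, 0.3, 0.2]
finger_gap: 0.0853
grip_force: 0.0
```

Run:
```python
from workcell import *
import cv2
print(get_state()["tcp_pos"])
c=read_camera("top");cv2.imwrite("pics/t2.png",cv2.resize(c["image"][130:280,170:470],None,fx=2.6,fy=2.6))
```

```text
[0.64376627 0.15114504 0.23046165]
```

View pics/t2.png

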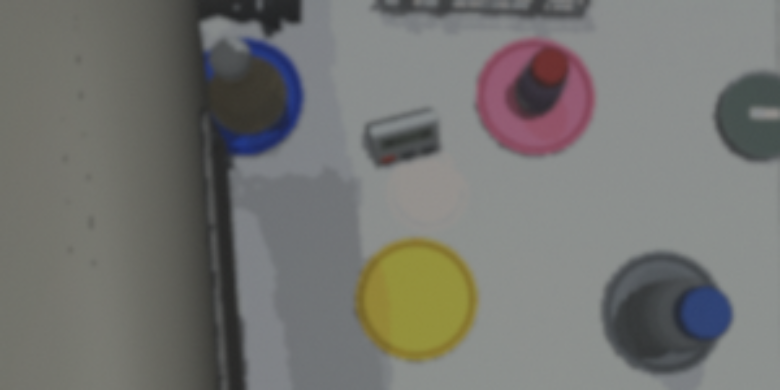

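The bottle stands centred on grey (cap at 705,312), the yellow saucer is free, and the timer hasn't moved. Next is the yellow flask.

Emit:
{"name": "send_rows", "arguments": {"increments": [{"dx": 0,"dy": 0,"dz": -1,"roll": 0,"claw": 1},{"dx": 0,"dy": 0,"dz": -2.2,"roll": 0,"claw": 1},{"dx": 0,"dy": 0,"dz": -3.4,"roll": 0,"claw": 1},{"dx": 0,"dy": 0,"dz": -4.3,"roll": 0,"claw": 1},{"dx": 0,"dy": 0,"dz": -4.7,"roll": 0,"claw": 1}]}}

```text
clock: 8.95
tcp_pos: [0.6421, 0.1474, 0.1126]
orientation: [-0.001, 0.002, 1.0, -0.0]
wrist_force: [-0.7, -0.5, 0.1]
finger_gap: 0.0854
grip_force: 0.0
```

Emit:
{"name": "send_rows", "arguments": {"increments": [{"dx": 0,"dy": 0,"dz": 0,"roll": 0,"claw": 0.4},{"dx": 0,"dy": 0,"dz": 0,"roll": 0,"claw": 0},{"dx": 0,"dy": 0,"dz": 0,"roll": 0,"claw": -0.4},{"dx": 0,"dy": 0,"dz": 0,"roll": 0,"claw": -1},{"dx": 0,"dy": 0,"dz": 0,"roll": 0,"claw": -1}], "grip_force": 35}}

```text
clock: 9.57
tcp_pos: [0.6445, 0.1492, 0.1155]
orientation: [0.002, 0.001, 1.0, 0.0]
wrist_force: [-0.0, 1.2, 5.9]
finger_gap: 0.0381
grip_force: 35.0
```

Emit:
{"name": "send_rows", "arguments": {"increments": [{"dx": 0,"dy": 0,"dz": 0.3,"roll": 0,"claw": -1},{"dx": 0,"dy": 0,"dz": 1.1,"roll": 0,"claw": -1},{"dx": 0,"dy": 0,"dz": 2,"roll": 0,"claw": -1},{"dx": 0,"dy": 0,"dz": 2.7,"roll": 0,"claw": -1},{"dx": 0,"dy": 0,"dz": 3,"roll": 0,"claw": -1}]}}

```text
clock: 10.2
tcp_pos: [0.6436, 0.149, 0.1898]
orientation: [0.0, 0.001, 1.0, 0.0]
wrist_force: [1.1, -0.3, -1.2]
finger_gap: 0.0374
grip_force: 34.7
```

Emit:
{"name": "send_rows", "arguments": {"increments": [{"dx": -0.5,"dy": -0.4,"dz": 0,"roll": 0,"claw": -1},{"dx": -1.3,"dy": -1.2,"dz": 0,"roll": 0,"claw": -1},{"dx": -2.4,"dy": -2.1,"dz": 0,"roll": 0,"claw": -1},{"dx": -3.5,"dy": -3.1,"dz": 0,"roll": 0,"claw": -1},{"dx": -4.6,"dy": -4.1,"dz": 0,"roll": 0,"claw": -1}]}}

```text
clock: 10.82
tcp_pos: [0.5269, 0.0458, 0.1881]
orientation: [-0.001, 0.001, 1.0, 0.0]
wrist_force: [0.8, -0.7, -1.1]
finger_gap: 0.038
grip_force: 34.7
```

Emit:
{"name": "send_rows", "arguments": {"increments": [{"dx": -1.1,"dy": -1,"dz": 0,"roll": 0,"claw": -1},{"dx": -2.1,"dy": -1.8,"dz": 0,"roll": 0,"claw": -1},{"dx": -2.9,"dy": -2.6,"dz": 0,"roll": 0,"claw": -1},{"dx": -3.2,"dy": -2.8,"dz": 0,"roll": 0,"claw": -1},{"dx": -3.2,"dy": -2.8,"dz": 0,"roll": 0,"claw": -1}]}}

```text
clock: 11.45
tcp_pos: [0.4482, -0.0236, 0.1887]
orientation: [-0.0, 0.002, 1.0, 0.0]
wrist_force: [0.3, 0.5, -1.1]
finger_gap: 0.0379
grip_force: 34.7
```

Emit:
{"name": "send_rows", "arguments": {"increments": [{"dx": 0,"dy": 0,"dz": -0.8,"roll": 0,"claw": -1},{"dx": 0,"dy": 0,"dz": -1.7,"roll": 0,"claw": -1},{"dx": 0,"dy": 0,"dz": -2.5,"roll": 0,"claw": -1},{"dx": 0,"dy": 0,"dz": -2.8,"roll": 0,"claw": -1},{"dx": 0,"dy": 0,"dz": -2.9,"roll": 0,"claw": -1}]}}

```text
clock: 12.08
tcp_pos: [0.4488, -0.0232, 0.1161]
orientation: [-0.0, 0.001, 1.0, 0.0]
wrist_force: [0.3, -0.4, -2.4]
finger_gap: 0.0375
grip_force: 34.7
```

Emit:
{"name": "send_rows", "arguments": {"increments": [{"dx": 0,"dy": 0,"dz": -0.06,"roll": 0,"claw": -1},{"dx": 0,"dy": 0,"dz": -0.11,"roll": 0,"claw": -1},{"dx": 0,"dy": 0,"dz": -0.11,"roll": 0,"claw": 0.1},{"dx": 0,"dy": 0,"dz": -0.11,"roll": 0,"claw": 0.6},{"dx": 0,"dy": 0,"dz": -0.11,"roll": 0,"claw": 1}]}}

```text
clock: 12.7
tcp_pos: [0.4486, -0.0237, 0.1137]
orientation: [0.0, 0.001, 1.0, -0.0]
wrist_force: [-0.3, -0.2, -0.8]
finger_gap: 0.0808
grip_force: 0.0
```

Emit:
{"name": "send_rows", "arguments": {"increments": [{"dx": 0,"dy": 0,"dz": 0,"roll": 0,"claw": 1},{"dx": 0,"dy": 0,"dz": 1,"roll": 0,"claw": 1},{"dx": 0,"dy": 0,"dz": 2.5,"roll": 0,"claw": 1},{"dx": 0,"dy": 0,"dz": 4,"roll": 0,"claw": 1},{"dx": 0,"dy": 0,"dz": 4.8,"roll": 0,"claw": 1}]}}

```text
clock: 13.32
tcp_pos: [0.4492, -0.0238, 0.2356]
orientation: [0.001, 0.001, 1.0, -0.0]
wrist_force: [0.0, -0.1, 0.2]
finger_gap: 0.0852
grip_force: 0.0
```

Emit:
{"name": "send_rows", "arguments": {"increments": [{"dx": 0,"dy": -1.5,"dz": 0,"roll": 0,"claw": 1},{"dx": 0,"dy": -3.5,"dz": 0,"roll": 0,"claw": 1},{"dx": -0.1,"dy": -5.5,"dz": 0,"roll": 0,"claw": 1},{"dx": -0.2,"dy": -7.5,"dz": 0,"roll": 0,"claw": 1},{"dx": -0.3,"dy": -9.5,"dz": 0,"roll": 0,"claw": 1}]}}

```text
clock: 13.95
tcp_pos: [0.4406, -0.2627, 0.2335]
orientation: [0.0, 0.001, 1.0, 0.0]
wrist_force: [1.8, -0.6, 0.3]
finger_gap: 0.0854
grip_force: 0.0
```

Emit:
{"name": "send_rows", "arguments": {"increments": [{"dx": 0,"dy": 0,"dz": -0.5,"roll": 0,"claw": 1},{"dx": 0,"dy": 0,"dz": -1.8,"roll": 0,"claw": 1},{"dx": 0,"dy": 0,"dz": -3,"roll": 0,"claw": 1},{"dx": 0,"dy": 0,"dz": -3.8,"roll": 0,"claw": 1},{"dx": 0,"dy": 0,"dz": -4.1,"roll": 0,"claw": 1}]}}

```text
clock: 14.58
tcp_pos: [0.44, -0.2594, 0.1294]
orientation: [-0.001, 0.001, 1.0, 0.001]
wrist_force: [0.3, 0.7, -0.6]
finger_gap: 0.0855
grip_force: 0.0
```

Emit:
{"name": "send_rows", "arguments": {"increments": [{"dx": 0,"dy": 0,"dz": 0,"roll": 0,"claw": 0.4},{"dx": 0,"dy": 0,"dz": 0,"roll": 0,"claw": 0.2},{"dx": 0,"dy": 0,"dz": 0,"roll": 0,"claw": -0.2},{"dx": 0,"dy": 0,"dz": 0,"roll": 0,"claw": -1},{"dx": 0,"dy": 0,"dz": 0,"roll": 0,"claw": -1}], "grip_force": 50}}

```text
clock: 15.2
tcp_pos: [0.4416, -0.261, 0.1324]
orientation: [0.001, 0.001, 1.0, -0.0]
wrist_force: [0.5, 3.5, 6.2]
finger_gap: 0.0447
grip_force: 50.8
```

Emit:
{"name": "send_rows", "arguments": {"increments": [{"dx": 0,"dy": 0,"dz": 0.4,"roll": 0,"claw": -1},{"dx": 0,"dy": 0,"dz": 1.4,"roll": 0,"claw": -1},{"dx": 0,"dy": 0,"dz": 2.5,"roll": 0,"claw": -1},{"dx": 0,"dy": 0,"dz": 3.5,"roll": 0,"claw": -1},{"dx": 0,"dy": 0,"dz": 4,"roll": 0,"claw": -1}]}}

```text
clock: 15.82
tcp_pos: [0.4411, -0.2616, 0.2324]
orientation: [0.0, 0.001, 1.0, -0.001]
wrist_force: [0.1, 0.2, -5.6]
finger_gap: 0.0449
grip_force: 52.2
```

Emit:
{"name": "send_rows", "arguments": {"increments": [{"dx": 0.2,"dy": 0.4,"dz": 0,"roll": 0,"claw": -1},{"dx": 0.7,"dy": 1.4,"dz": 0,"roll": 0,"claw": -1},{"dx": 1.4,"dy": 2.8,"dz": 0,"roll": 0,"claw": -1},{"dx": 2.1,"dy": 4.3,"dz": 0,"roll": 0,"claw": -1},{"dx": 2.8,"dy": 5.8,"dz": 0,"roll": 0,"claw": -1}]}}

```text
clock: 16.45
tcp_pos: [0.5106, -0.114, 0.2294]
orientation: [-0.001, 0.001, 1.0, 0.001]
wrist_force: [-0.0, 0.2, -5.0]
finger_gap: 0.0446
grip_force: 52.1
```

Emit:
{"name": "send_rows", "arguments": {"increments": [{"dx": 0.7,"dy": 1.5,"dz": 0,"roll": 0,"claw": -1},{"dx": 1.4,"dy": 3,"dz": 0,"roll": 0,"claw": -1},{"dx": 2.1,"dy": 4.4,"dz": 0,"roll": 0,"claw": -1},{"dx": 2.8,"dy": 5.8,"dz": 0,"roll": 0,"claw": -1},{"dx": 3.5,"dy": 7.2,"dz": 0,"roll": 0,"claw": -1}]}}

```text
clock: 17.08
tcp_pos: [0.5979, 0.066, 0.2291]
orientation: [-0.002, 0.001, 1.0, 0.0]
wrist_force: [-0.3, -0.2, -5.6]
finger_gap: 0.0446
grip_force: 52.2
```

Emit:
{"name": "send_rows", "arguments": {"increments": [{"dx": 0.6,"dy": 1.3,"dz": 0,"roll": 0,"claw": -1},{"dx": 1.2,"dy": 2.5,"dz": 0,"roll": 0,"claw": -1},{"dx": 1.6,"dy": 3.3,"dz": 0,"roll": 0,"claw": -1},{"dx": 1.7,"dy": 3.6,"dz": 0,"roll": 0,"claw": -1},{"dx": 1.7,"dy": 3.6,"dz": 0,"roll": 0,"claw": -1}]}}

```text
clock: 17.7
tcp_pos: [0.6401, 0.1543, 0.2298]
orientation: [-0.001, 0.001, 1.0, -0.0]
wrist_force: [-0.2, -0.2, -4.2]
finger_gap: 0.0441
grip_force: 52.4
```

Emit:
{"name": "send_rows", "arguments": {"increments": [{"dx": 0,"dy": 0,"dz": -1,"roll": 0,"claw": -1},{"dx": 0,"dy": 0,"dz": -2.2,"roll": 0,"claw": -1},{"dx": 0,"dy": 0,"dz": -3.2,"roll": 0,"claw": -1},{"dx": 0,"dy": 0,"dz": -3.7,"roll": 0,"claw": -1},{"dx": 0,"dy": 0,"dz": -3.9,"roll": 0,"claw": -1}]}}

```text
clock: 18.32
tcp_pos: [0.6404, 0.1532, 0.1331]
orientation: [-0.0, 0.002, 1.0, -0.0]
wrist_force: [-0.5, 0.6, -4.1]
finger_gap: 0.0445
grip_force: 52.2
```

Emit:
{"name": "send_rows", "arguments": {"increments": [{"dx": 0,"dy": 0,"dz": -0.06,"roll": 0,"claw": -1},{"dx": 0,"dy": 0,"dz": -0.11,"roll": 0,"claw": -1},{"dx": 0,"dy": 0,"dz": -0.11,"roll": 0,"claw": 0.3},{"dx": 0,"dy": 0,"dz": -0.11,"roll": 0,"claw": 0.7},{"dx": 0,"dy": 0,"dz": -0.11,"roll": 0,"claw": 1}]}}

```text
clock: 18.95
tcp_pos: [0.6413, 0.154, 0.1315]
orientation: [0.001, 0.001, 1.0, 0.0]
wrist_force: [-0.5, 0.7, 0.3]
finger_gap: 0.0851
grip_force: 0.0
```

Emit:
{"name": "send_rows", "arguments": {"increments": [{"dx": 0,"dy": 0,"dz": 0,"roll": 0,"claw": 1},{"dx": 0,"dy": 0,"dz": 1,"roll": 0,"claw": 1},{"dx": 0,"dy": 0,"dz": 2.5,"roll": 0,"claw": 1},{"dx": 0,"dy": 0,"dz": 3.5,"roll": 0,"claw": 1},{"dx": 0,"dy": 0,"dz": 4,"roll": 0,"claw": 1}]}}

```text
clock: 19.58
tcp_pos: [0.6416, 0.154, 0.2326]
orientation: [0.001, 0.001, 1.0, 0.0]
wrist_force: [0.2, -0.5, 0.6]
finger_gap: 0.086
grip_force: 0.0
```

Emit:
{"name": "send_rows", "arguments": {"increments": [{"dx": 0.1,"dy": -2,"dz": 0,"roll": 0,"claw": 1},{"dx": 0.2,"dy": -4.3,"dz": 0,"roll": 0,"claw": 1},{"dx": 0.3,"dy": -6.7,"dz": 0,"roll": 0,"claw": 1},{"dx": 0.4,"dy": -9,"dz": 0,"roll": 0,"claw": 1},{"dx": 0.5,"dy": -11,"dz": 0,"roll": 0,"claw": 1}]}}

```text
clock: 20.2
tcp_pos: [0.653, -0.1232, 0.2299]
orientation: [-0.001, 0.002, 1.0, 0.0]
wrist_force: [1.4, -1.1, 0.5]
finger_gap: 0.0855
grip_force: 0.0
```

Run:
```python
from workcell import *
import cv2
print(get_state()["tcp_pos"])
c=read_camera("top");cv2.imwrite("pics/t3.png",cv2.resize(c["image"][130:280,170:470],None,fx=2.6,fy=2.6))
```

```text
[ 0.65295984 -0.12321606  0.22991852]
```

View pics/t3.png

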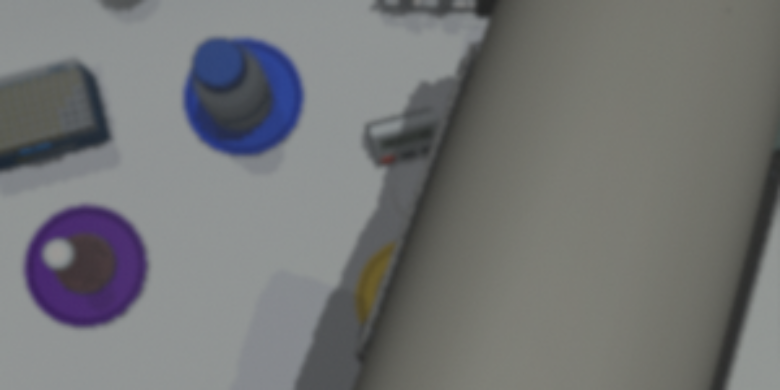

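The blue-capped bottle stands on blue (cap at 219,63) and the timer is unmoved. Next is the stain bottle.

Emit:
{"name": "send_rows", "arguments": {"increments": [{"dx": 0,"dy": -0.4,"dz": -1,"roll": 0,"claw": 1},{"dx": 0,"dy": -0.4,"dz": -2.5,"roll": 0,"claw": 1},{"dx": 0,"dy": -0.4,"dz": -4,"roll": 0,"claw": 1},{"dx": 0,"dy": -0.4,"dz": -5.2,"roll": 0,"claw": 1},{"dx": 0,"dy": -0.4,"dz": -5.7,"roll": 0,"claw": 1}]}}

```text
clock: 20.88
tcp_pos: [0.6516, -0.1303, 0.0854]
orientation: [-0.002, 0.001, 1.0, 0.001]
wrist_force: [0.5, -0.1, 0.7]
finger_gap: 0.085
grip_force: 0.0
```

Emit:
{"name": "send_rows", "arguments": {"increments": [{"dx": 0,"dy": 0,"dz": 0,"roll": 0,"claw": 0.4},{"dx": 0,"dy": 0,"dz": 0,"roll": 0,"claw": 0},{"dx": 0,"dy": 0,"dz": 0,"roll": 0,"claw": -0.3},{"dx": 0,"dy": 0,"dz": 0,"roll": 0,"claw": -1},{"dx": 0,"dy": 0,"dz": 0,"roll": 0,"claw": -1}], "grip_force": 40}}

```text
clock: 21.5
tcp_pos: [0.6546, -0.1315, 0.0902]
orientation: [0.002, 0.001, 1.0, -0.001]
wrist_force: [-1.1, 0.3, 5.8]
finger_gap: 0.0339
grip_force: 39.9
```

Emit:
{"name": "send_rows", "arguments": {"increments": [{"dx": 0,"dy": 0,"dz": 0.3,"roll": 0,"claw": -1},{"dx": 0,"dy": 0,"dz": 1,"roll": 0,"claw": -1},{"dx": 0,"dy": 0,"dz": 1.6,"roll": 0,"claw": -1},{"dx": 0,"dy": 0,"dz": 2,"roll": 0,"claw": -1},{"dx": 0,"dy": 0,"dz": 2,"roll": 0,"claw": -1}]}}

```text
clock: 22.12
tcp_pos: [0.6542, -0.1313, 0.1398]
orientation: [0.001, 0.001, 1.0, -0.0]
wrist_force: [0.2, 0.0, -1.2]
finger_gap: 0.0338
grip_force: 39.9
```

Emit:
{"name": "send_rows", "arguments": {"increments": [{"dx": -0.5,"dy": -0.3,"dz": 0,"roll": 0,"claw": -1},{"dx": -1.5,"dy": -0.9,"dz": 0,"roll": 0,"claw": -1},{"dx": -2.7,"dy": -1.6,"dz": 0,"roll": 0,"claw": -1},{"dx": -4,"dy": -2.4,"dz": 0,"roll": 0,"claw": -1},{"dx": -5.3,"dy": -3.2,"dz": 0,"roll": 0,"claw": -1}]}}

```text
clock: 22.75
tcp_pos: [0.5184, -0.2115, 0.1375]
orientation: [-0.001, 0.001, 1.0, 0.0]
wrist_force: [0.7, 0.1, -1.2]
finger_gap: 0.034
grip_force: 40.0
```

Emit:
{"name": "send_rows", "arguments": {"increments": [{"dx": -1.2,"dy": -0.7,"dz": 0,"roll": 0,"claw": -1},{"dx": -2.2,"dy": -1.4,"dz": 0,"roll": 0,"claw": -1},{"dx": -2.9,"dy": -1.8,"dz": 0,"roll": 0,"claw": -1},{"dx": -3.1,"dy": -1.9,"dz": 0,"roll": 0,"claw": -1},{"dx": -3.1,"dy": -1.9,"dz": -0.4,"roll": 0,"claw": -1}]}}

```text
clock: 23.38
tcp_pos: [0.444, -0.259, 0.1286]
orientation: [0.001, 0.001, 1.0, -0.0]
wrist_force: [1.7, -0.2, -1.0]
finger_gap: 0.034
grip_force: 40.0
```

Emit:
{"name": "send_rows", "arguments": {"increments": [{"dx": 0,"dy": 0,"dz": -0.6,"roll": 0,"claw": -1},{"dx": 0,"dy": 0,"dz": -1.1,"roll": 0,"claw": -1},{"dx": 0,"dy": 0,"dz": -1.4,"roll": 0,"claw": -1},{"dx": 0,"dy": 0,"dz": -1.55,"roll": 0,"claw": -1},{"dx": 0,"dy": 0,"dz": -1.6,"roll": 0,"claw": -1}]}}

```text
clock: 24.0
tcp_pos: [0.4444, -0.2584, 0.0901]
orientation: [0.001, 0.001, 1.0, 0.0]
wrist_force: [-3.1, 3.8, 19.2]
finger_gap: 0.0342
grip_force: 41.6
```

Emit:
{"name": "send_rows", "arguments": {"increments": [{"dx": 0,"dy": 0,"dz": 0,"roll": 0,"claw": -1},{"dx": 0,"dy": 0,"dz": 0,"roll": 0,"claw": 0},{"dx": 0,"dy": 0,"dz": 0,"roll": 0,"claw": 0.5},{"dx": 0,"dy": 0,"dz": 0,"roll": 0,"claw": 1},{"dx": 0,"dy": 0,"dz": 0,"roll": 0,"claw": 1}]}}

```text
clock: 24.62
tcp_pos: [0.4434, -0.2586, 0.0881]
orientation: [-0.0, 0.001, 1.0, 0.0]
wrist_force: [-0.4, -0.7, 0.2]
finger_gap: 0.0853
grip_force: 0.0
```

Emit:
{"name": "send_rows", "arguments": {"increments": [{"dx": 0,"dy": 0,"dz": 0.8,"roll": 0,"claw": 1},{"dx": 0,"dy": 0,"dz": 2.2,"roll": 0,"claw": 1},{"dx": 0,"dy": 0,"dz": 3.8,"roll": 0,"claw": 1},{"dx": 0,"dy": 0,"dz": 5,"roll": 0,"claw": 1},{"dx": 0,"dy": 0,"dz": 5.6,"roll": 0,"claw": 1}]}}

```text
clock: 25.25
tcp_pos: [0.444, -0.2591, 0.2299]
orientation: [0.001, 0.001, 1.0, -0.001]
wrist_force: [-0.7, 0.6, 0.1]
finger_gap: 0.0851
grip_force: 0.0
```

Emit:
{"name": "send_rows", "arguments": {"increments": [{"dx": 0.1,"dy": 1.5,"dz": 0,"roll": 0,"claw": 1},{"dx": 0.2,"dy": 3.6,"dz": 0,"roll": 0,"claw": 1},{"dx": 0.3,"dy": 5.8,"dz": 0,"roll": 0,"claw": 1},{"dx": 0.4,"dy": 8,"dz": 0,"roll": 0,"claw": 1},{"dx": 0.5,"dy": 10.2,"dz": 0,"roll": 0,"claw": 1}]}}

```text
clock: 25.88
tcp_pos: [0.4554, -0.0019, 0.2275]
orientation: [-0.0, 0.002, 1.0, 0.0]
wrist_force: [0.1, 0.2, 0.5]
finger_gap: 0.0855
grip_force: 0.0
```

Emit:
{"name": "send_rows", "arguments": {"increments": [{"dx": 0.1,"dy": 2.2,"dz": 0,"roll": 0,"claw": 1},{"dx": 0.2,"dy": 4.4,"dz": 0,"roll": 0,"claw": 1},{"dx": 0.3,"dy": 6.6,"dz": 0,"roll": 0,"claw": 1},{"dx": 0.5,"dy": 8.8,"dz": 0,"roll": 0,"claw": 1},{"dx": 0.6,"dy": 11,"dz": 0,"roll": 0,"claw": 1}]}}

```text
clock: 26.5
tcp_pos: [0.4706, 0.2731, 0.2274]
orientation: [-0.0, 0.001, 1.0, -0.0]
wrist_force: [1.1, -0.3, 0.5]
finger_gap: 0.0856
grip_force: 0.0
```

Emit:
{"name": "send_rows", "arguments": {"increments": [{"dx": 0,"dy": 0.6,"dz": 0,"roll": 0,"claw": 1},{"dx": 0,"dy": 1,"dz": -0.5,"roll": 0,"claw": 1},{"dx": 0,"dy": 1,"dz": -1.5,"roll": 0,"claw": 1},{"dx": 0,"dy": 1,"dz": -2.5,"roll": 0,"claw": 1},{"dx": 0,"dy": 1,"dz": -3,"roll": 0,"claw": 1}]}}

```text
clock: 27.12
tcp_pos: [0.4699, 0.2946, 0.151]
orientation: [-0.002, 0.002, 1.0, -0.001]
wrist_force: [1.0, -0.0, -0.3]
finger_gap: 0.0855
grip_force: 0.0
```

Emit:
{"name": "send_rows", "arguments": {"increments": [{"dx": 0,"dy": 0,"dz": -0.7,"roll": 0,"claw": 1},{"dx": 0,"dy": 0,"dz": -1.6,"roll": 0,"claw": 1},{"dx": 0,"dy": 0,"dz": -2.4,"roll": 0,"claw": 1},{"dx": 0,"dy": 0,"dz": -2.7,"roll": 0,"claw": 1},{"dx": 0,"dy": 0,"dz": -2.7,"roll": 0,"claw": 1}]}}

```text
clock: 27.75
tcp_pos: [0.4708, 0.2958, 0.0856]
orientation: [-0.0, 0.002, 1.0, -0.0]
wrist_force: [0.6, -1.0, 0.4]
finger_gap: 0.0853
grip_force: 0.0
```

Emit:
{"name": "send_rows", "arguments": {"increments": [{"dx": 0,"dy": 0,"dz": 0,"roll": 0,"claw": 0.2},{"dx": 0,"dy": 0,"dz": 0,"roll": 0,"claw": -0.2},{"dx": 0,"dy": 0,"dz": 0,"roll": 0,"claw": -0.5},{"dx": 0,"dy": 0,"dz": 0,"roll": 0,"claw": -1},{"dx": 0,"dy": 0,"dz": 0,"roll": 0,"claw": -1}], "grip_force": 35}}

```text
clock: 28.38
tcp_pos: [0.4713, 0.2968, 0.0865]
orientation: [0.001, 0.001, 1.0, 0.0]
wrist_force: [-0.2, 0.5, 4.8]
finger_gap: 0.027
grip_force: 34.3
```

Emit:
{"name": "send_rows", "arguments": {"increments": [{"dx": 0,"dy": 0,"dz": 0.4,"roll": 0,"claw": -1},{"dx": 0,"dy": 0,"dz": 1.4,"roll": 0,"claw": -1},{"dx": 0,"dy": 0,"dz": 2.5,"roll": 0,"claw": -1},{"dx": 0,"dy": 0,"dz": 3.5,"roll": 0,"claw": -1},{"dx": 0,"dy": 0,"dz": 4,"roll": 0,"claw": -1}]}}

```text
clock: 29.0
tcp_pos: [0.4713, 0.2965, 0.1872]
orientation: [0.001, 0.001, 1.0, 0.0]
wrist_force: [-0.1, 0.2, -1.8]
finger_gap: 0.0269
grip_force: 34.0
```

Emit:
{"name": "send_rows", "arguments": {"increments": [{"dx": 0.2,"dy": -0.5,"dz": 0,"roll": 0,"claw": -1},{"dx": 0.6,"dy": -1.5,"dz": 0,"roll": 0,"claw": -1},{"dx": 1.2,"dy": -2.9,"dz": 0,"roll": 0,"claw": -1},{"dx": 1.9,"dy": -4.5,"dz": 0,"roll": 0,"claw": -1},{"dx": 2.6,"dy": -6.1,"dz": 0,"roll": 0,"claw": -1}]}}

```text
clock: 29.62
tcp_pos: [0.5356, 0.1418, 0.1842]
orientation: [-0.001, 0.001, 1.0, -0.0]
wrist_force: [0.3, 1.0, -1.4]
finger_gap: 0.0273
grip_force: 34.0
```

Emit:
{"name": "send_rows", "arguments": {"increments": [{"dx": 0.6,"dy": -1.5,"dz": 0,"roll": 0,"claw": -1},{"dx": 1.3,"dy": -3.1,"dz": 0,"roll": 0,"claw": -1},{"dx": 1.9,"dy": -4.6,"dz": 0,"roll": 0,"claw": -1},{"dx": 2.6,"dy": -6.1,"dz": 0,"roll": 0,"claw": -1},{"dx": 3.2,"dy": -7.6,"dz": 0,"roll": 0,"claw": -1}]}}

```text
clock: 30.25
tcp_pos: [0.6154, -0.0483, 0.184]
orientation: [-0.001, 0.002, 1.0, 0.0]
wrist_force: [0.7, 0.2, -2.1]
finger_gap: 0.0271
grip_force: 34.0
```

Emit:
{"name": "send_rows", "arguments": {"increments": [{"dx": 0.6,"dy": -1.4,"dz": 0,"roll": 0,"claw": -1},{"dx": 1,"dy": -2.6,"dz": 0,"roll": 0,"claw": -1},{"dx": 1.3,"dy": -3.3,"dz": 0,"roll": 0,"claw": -1},{"dx": 1.4,"dy": -3.5,"dz": 0,"roll": 0,"claw": -1},{"dx": 1.4,"dy": -3.5,"dz": 0,"roll": 0,"claw": -1}]}}

```text
clock: 30.88
tcp_pos: [0.6506, -0.1332, 0.1853]
orientation: [-0.0, 0.001, 1.0, 0.0]
wrist_force: [-0.3, 0.2, -1.2]
finger_gap: 0.0274
grip_force: 34.0
```

Emit:
{"name": "send_rows", "arguments": {"increments": [{"dx": 0,"dy": 0,"dz": -1,"roll": 0,"claw": -1},{"dx": 0,"dy": 0,"dz": -2.2,"roll": 0,"claw": -1},{"dx": 0,"dy": 0,"dz": -3.2,"roll": 0,"claw": -1},{"dx": 0,"dy": 0,"dz": -3.7,"roll": 0,"claw": -1},{"dx": 0,"dy": 0,"dz": -3.9,"roll": 0,"claw": -1}]}}

```text
clock: 31.5
tcp_pos: [0.6506, -0.1326, 0.088]
orientation: [-0.0, 0.001, 1.0, 0.0]
wrist_force: [1.3, 0.3, -2.2]
finger_gap: 0.027
grip_force: 34.0
```

Release it, rise, and go back to the stain bottle on grey at (0.4435, -0.2588).

Emit:
{"name": "send_rows", "arguments": {"increments": [{"dx": 0,"dy": 0,"dz": -0.06,"roll": 0,"claw": -1},{"dx": 0,"dy": 0,"dz": -0.11,"roll": 0,"claw": -1},{"dx": 0,"dy": 0,"dz": -0.11,"roll": 0,"claw": -0.1},{"dx": 0,"dy": 0,"dz": -0.11,"roll": 0,"claw": 0.5},{"dx": 0,"dy": 0,"dz": -0.11,"roll": 0,"claw": 1}]}}

```text
clock: 32.12
tcp_pos: [0.6512, -0.1338, 0.086]
orientation: [0.0, 0.001, 1.0, -0.0]
wrist_force: [0.7, 0.1, 0.2]
finger_gap: 0.0733
grip_force: 0.0
```

Emit:
{"name": "send_rows", "arguments": {"increments": [{"dx": 0,"dy": 0,"dz": 0,"roll": 0,"claw": 1},{"dx": 0,"dy": 0,"dz": 0.8,"roll": 0,"claw": 1},{"dx": 0,"dy": 0,"dz": 2.2,"roll": 0,"claw": 1},{"dx": 0,"dy": 0,"dz": 3.5,"roll": 0,"claw": 1},{"dx": 0,"dy": 0,"dz": 4,"roll": 0,"claw": 1}]}}

```text
clock: 32.75
tcp_pos: [0.652, -0.1339, 0.188]
orientation: [0.002, 0.001, 1.0, -0.001]
wrist_force: [-0.4, -0.0, -0.4]
finger_gap: 0.0853
grip_force: 0.0
```

Emit:
{"name": "send_rows", "arguments": {"increments": [{"dx": -1.5,"dy": -0.9,"dz": 0,"roll": 0,"claw": 1},{"dx": -3.3,"dy": -2,"dz": 0,"roll": 0,"claw": 1},{"dx": -5.1,"dy": -3.1,"dz": 0,"roll": 0,"claw": 1},{"dx": -6.9,"dy": -4.2,"dz": 0,"roll": 0,"claw": 1},{"dx": -8.3,"dy": -5,"dz": 0,"roll": 0,"claw": 1}]}}

```text
clock: 33.38
tcp_pos: [0.4412, -0.259, 0.1847]
orientation: [-0.001, 0.002, 1.0, 0.0]
wrist_force: [0.1, -0.9, -0.1]
finger_gap: 0.0852
grip_force: 0.0
```

Emit:
{"name": "send_rows", "arguments": {"increments": [{"dx": 0.05,"dy": 0,"dz": -0.7,"roll": 0,"claw": 1},{"dx": 0.05,"dy": 0,"dz": -1.9,"roll": 0,"claw": 1},{"dx": 0.05,"dy": 0,"dz": -3.1,"roll": 0,"claw": 1},{"dx": 0.05,"dy": 0,"dz": -3.8,"roll": 0,"claw": 1},{"dx": 0.05,"dy": 0,"dz": -3.9,"roll": 0,"claw": 1}]}}

```text
clock: 34.0
tcp_pos: [0.4433, -0.2575, 0.0861]
orientation: [-0.002, 0.001, 1.0, 0.001]
wrist_force: [-0.8, 1.2, 0.2]
finger_gap: 0.0855
grip_force: 0.0
```

Emit:
{"name": "send_rows", "arguments": {"increments": [{"dx": 0.05,"dy": 0,"dz": 0,"roll": 0,"claw": 0.4},{"dx": 0.05,"dy": 0,"dz": 0,"roll": 0,"claw": 0},{"dx": 0.05,"dy": 0,"dz": 0,"roll": 0,"claw": -0.3},{"dx": 0.05,"dy": 0,"dz": 0,"roll": 0,"claw": -1},{"dx": 0.05,"dy": 0,"dz": 0,"roll": 0,"claw": -1}], "grip_force": 40}}

```text
clock: 34.62
tcp_pos: [0.4466, -0.2591, 0.0891]
orientation: [0.001, 0.001, 1.0, -0.001]
wrist_force: [-1.0, 0.6, 5.7]
finger_gap: 0.034
grip_force: 39.8
```

Emit:
{"name": "send_rows", "arguments": {"increments": [{"dx": 0,"dy": 0,"dz": 0.4,"roll": 0,"claw": -1},{"dx": 0,"dy": 0,"dz": 1.4,"roll": 0,"claw": -1},{"dx": 0,"dy": 0,"dz": 2.5,"roll": 0,"claw": -1},{"dx": 0,"dy": 0,"dz": 3.5,"roll": 0,"claw": -1},{"dx": 0,"dy": 0,"dz": 4,"roll": 0,"claw": -1}]}}

```text
clock: 35.25
tcp_pos: [0.4462, -0.2588, 0.1895]
orientation: [0.001, 0.001, 1.0, -0.0]
wrist_force: [1.5, -0.9, -1.9]
finger_gap: 0.0337
grip_force: 40.1
```

Emit:
{"name": "send_rows", "arguments": {"increments": [{"dx": 0.3,"dy": 0.6,"dz": 0,"roll": 0,"claw": -1},{"dx": 1,"dy": 2,"dz": 0,"roll": 0,"claw": -1},{"dx": 1.8,"dy": 3.6,"dz": 0,"roll": 0,"claw": -1},{"dx": 2.6,"dy": 5.2,"dz": 0,"roll": 0,"claw": -1},{"dx": 3.4,"dy": 6.8,"dz": 0,"roll": 0,"claw": -1}]}}

```text
clock: 35.88
tcp_pos: [0.5307, -0.0859, 0.1865]
orientation: [-0.001, 0.001, 1.0, 0.001]
wrist_force: [0.6, -0.6, -1.4]
finger_gap: 0.0341
grip_force: 40.2
```

Emit:
{"name": "send_rows", "arguments": {"increments": [{"dx": 0.7,"dy": 1.5,"dz": 0,"roll": 0,"claw": -1},{"dx": 1.2,"dy": 2.8,"dz": 0,"roll": 0,"claw": -1},{"dx": 1.2,"dy": 4.3,"dz": 0,"roll": 0,"claw": -1},{"dx": 0.9,"dy": 5.9,"dz": 0,"roll": 0,"claw": -1},{"dx": 0.5,"dy": 7.5,"dz": 0,"roll": 0,"claw": -1}]}}

```text
clock: 36.5
tcp_pos: [0.5421, 0.1013, 0.1863]
orientation: [-0.001, 0.001, 1.0, 0.0]
wrist_force: [0.8, 0.2, -0.9]
finger_gap: 0.034
grip_force: 40.2
```

Emit:
{"name": "send_rows", "arguments": {"increments": [{"dx": -0.4,"dy": 1.6,"dz": 0,"roll": 0,"claw": -1},{"dx": -0.9,"dy": 3.2,"dz": 0,"roll": 0,"claw": -1},{"dx": -1.4,"dy": 4.8,"dz": 0,"roll": 0,"claw": -1},{"dx": -1.8,"dy": 6.2,"dz": 0,"roll": 0,"claw": -1},{"dx": -2.2,"dy": 7.2,"dz": 0,"roll": 0,"claw": -1}]}}

```text
clock: 37.12
tcp_pos: [0.4863, 0.2811, 0.1864]
orientation: [-0.001, 0.0, 1.0, -0.0]
wrist_force: [0.5, -0.3, -1.6]
finger_gap: 0.034
grip_force: 40.2
```

Emit:
{"name": "send_rows", "arguments": {"increments": [{"dx": -0.3,"dy": 0.5,"dz": 0,"roll": 0,"claw": -1},{"dx": -0.6,"dy": 0.7,"dz": 0,"roll": 0,"claw": -1},{"dx": -0.65,"dy": 0.7,"dz": 0,"roll": 0,"claw": -1},{"dx": -0.65,"dy": 0.7,"dz": -0.5,"roll": 0,"claw": -1},{"dx": -0.65,"dy": 0.7,"dz": -1,"roll": 0,"claw": -1}]}}

```text
clock: 37.75
tcp_pos: [0.4725, 0.2957, 0.1621]
orientation: [-0.0, 0.002, 1.0, -0.0]
wrist_force: [0.2, -0.4, -0.8]
finger_gap: 0.0339
grip_force: 40.2
```

Emit:
{"name": "send_rows", "arguments": {"increments": [{"dx": 0,"dy": 0,"dz": -1,"roll": 0,"claw": -1},{"dx": 0,"dy": 0,"dz": -2,"roll": 0,"claw": -1},{"dx": 0,"dy": 0,"dz": -2.6,"roll": 0,"claw": -1},{"dx": 0,"dy": 0,"dz": -2.85,"roll": 0,"claw": -1},{"dx": 0,"dy": 0,"dz": -2.9,"roll": 0,"claw": -1}]}}

```text
clock: 38.38
tcp_pos: [0.4724, 0.2963, 0.0905]
orientation: [0.0, 0.001, 1.0, 0.0]
wrist_force: [-0.0, 0.7, -1.7]
finger_gap: 0.0342
grip_force: 40.2
```

Emit:
{"name": "send_rows", "arguments": {"increments": [{"dx": 0,"dy": 0,"dz": -0.06,"roll": 0,"claw": -1},{"dx": 0,"dy": 0,"dz": -0.1,"roll": 0,"claw": -1},{"dx": 0,"dy": 0,"dz": -0.1,"roll": 0,"claw": 0},{"dx": 0,"dy": 0,"dz": -0.1,"roll": 0,"claw": 0.5},{"dx": 0,"dy": 0,"dz": -0.1,"roll": 0,"claw": 1}]}}

```text
clock: 39.0
tcp_pos: [0.4722, 0.2965, 0.0882]
orientation: [0.0, 0.001, 1.0, 0.0]
wrist_force: [-0.3, 0.1, -0.4]
finger_gap: 0.0768
grip_force: 0.0
```

Emit:
{"name": "send_rows", "arguments": {"increments": [{"dx": 0,"dy": 0,"dz": 0,"roll": 0,"claw": 1},{"dx": 0,"dy": 0,"dz": 0.8,"roll": 0,"claw": 1},{"dx": 0,"dy": 0,"dz": 2.2,"roll": 0,"claw": 1},{"dx": 0,"dy": 0,"dz": 4,"roll": 0,"claw": 1},{"dx": 0,"dy": 0,"dz": 6,"roll": 0,"claw": 1}]}}

```text
clock: 39.62
tcp_pos: [0.4717, 0.2962, 0.2389]
orientation: [-0.001, 0.001, 1.0, -0.0]
wrist_force: [0.4, -0.9, -0.2]
finger_gap: 0.0853
grip_force: 0.0
```

Emit:
{"name": "send_rows", "arguments": {"increments": [{"dx": -0.5,"dy": 1,"dz": 0,"roll": 0,"claw": 1},{"dx": -1.3,"dy": 3,"dz": 0,"roll": 0,"claw": 1},{"dx": -2.2,"dy": 5,"dz": 0,"roll": 0,"claw": 1},{"dx": -3,"dy": 7,"dz": 0,"roll": 0,"claw": 1},{"dx": -4,"dy": 9,"dz": 0,"roll": 0,"claw": 1}]}}

```text
clock: 40.25
tcp_pos: [0.3716, 0.5229, 0.2379]
orientation: [0.0, 0.002, 1.0, 0.0]
wrist_force: [1.0, 0.0, 0.1]
finger_gap: 0.0853
grip_force: 0.0
```

Run:
```python
from workcell import *
import cv2,pickle
for n in("top","scene"):
    c=read_camera(n);pickle.dump(c,open(n+"9.pkl","wb"))
    im=c["image"][135:275,170:450] if n=="top" else c["image"][130:280,180:420]
    cv2.imwrite(f"pics/{n}9.png",cv2.resize(im,None,fx=2.85,fy=2.85,interpolation=cv2.INTER_CUBIC))
```

```text
(no output)
```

View pics/top9.png

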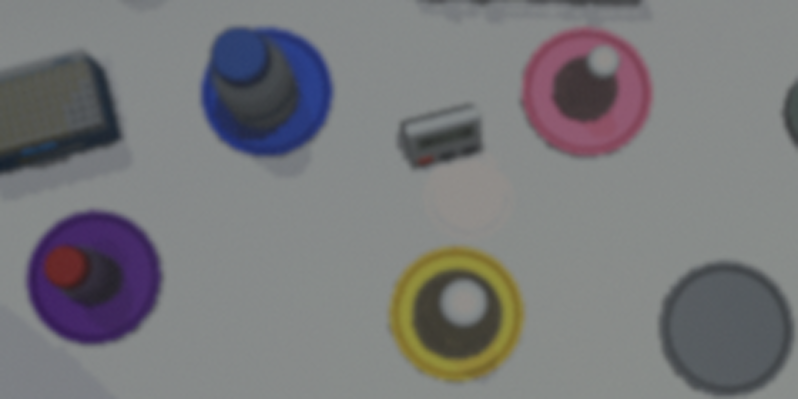

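View pics/scene9.png

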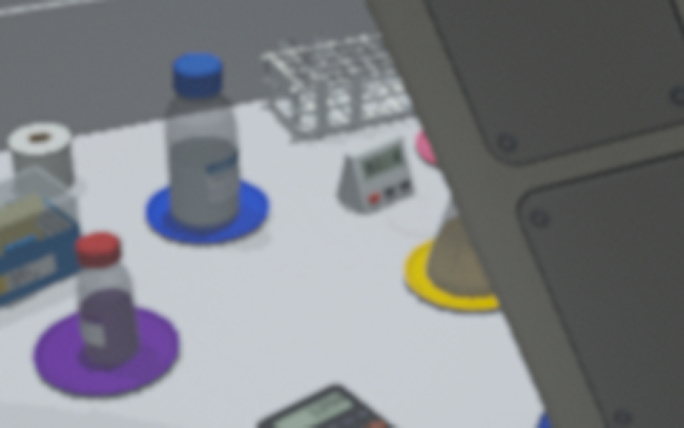

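All four stand upright on their own colours in the top view: red cap (67,267), blue cap (241,56), pink flask's plug (603,60), yellow flask's plug (465,302). The timer is unmoved at (440,135). I'll check the centring in numbers before handing in.

Run:
```python
from h import *;import pickle
from workcell import hand_in,get_state
c=pickle.load(open("top9.pkl","rb"))
S={"stain":((67,267),.109,(.4714,.2968)),"buffer":((241,56),.162,(.6422,.153)),"small":((603,60),.111,(.6508,-.1339)),"large":((465,302),.148,(.4494,-.0233))}
ok=True
for n,(a,z,s) in S.items():
    p=ray(c,[(np.array(a)+.5)/2.85-.5+[170,135]],z)[0][:2]-s;print(n,p.round(4));ok&=np.hypot(*p)<.010
print(abs(get_state()["qvel"]).max())
if ok: print(hand_in())
```

```text
stain [ 0.0001 -0.0053]
buffer [-0.0083  0.0006]
small [0.0027 0.0006]
large [ 0.0014 -0.0007]
0.06704327254890334
the job is handed in; nothing more can be done
None
```

All four bottles and flasks stand upright on the saucers of their own colour, measured within about 8 mm of centre (limit 15 mm). The timer hasn't visibly moved, and I handed the job in at about 40 s; no verdict came back.

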